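# Brake the sample carousel, load it, free it again

### The job

Turn the rotary sample tray by the bar at its centre until its one empty pocket stands squarely under the chute, then push the brake lever right down so that the tray is locked. Take the metal sample block out of the grey cradle, set it down on the flat square mat and let go, take it again by its ends and put it between the chute's two cheeks so that it stands flat in the empty pocket. Once it is in, flick the brake lever fully up to free the tray, leaving the pocket under the chute and the other things on the bench where they are.

Things in the scene. Friction and masses are not known exactly. Their poses are not given: they have to be found in the camera images.
- tray_bar (a point): Middle of the black bar on the column at the tray's centre; turns with the tray. Bar 14 mm thick (this point's x), 40 mm long (y), 32 mm tall; the point is 12 mm below its top and 122 mm above the bench.
- sampler: Fixed white base of the carousel, origin on the bench under the tray's axis. On it turns a grey disc tray, 270 mm diameter, floor 52 mm above the bench, with four rectangular white-walled pockets at 90 degrees, centres 90 mm from the axis. Three hold fixed metal blocks (tops 88 mm above the bench); one is empty.
- tray (a joint): Turn of the tray about its upright axis, rad, growing anticlockwise seen from above. At 0 the empty pocket is exactly under the chute; it starts between 0.5 and 1.25, so the tray must turn clockwise. Light friction (0.06 N m), stays where left; held fast while the brake is down.
- pocket (a point): Centre of the floor of the empty pocket (the white-walled one without a block), 52 mm above the bench. Inside 66 mm (radially, this point's x, which points to the tray's axis) by 40 mm (its y), walls 4 mm thick and 14 mm high.
- chute (a point): Fixed point midway between the chute's cheeks, at pocket floor height, 90 mm from the tray's axis, to which its x points. Cheeks: two upright steel plates parallel to x, 44 mm apart inside, 40 to 62 mm above the pocket floor, 67 to 147 mm from the tray's axis, on posts (top 114 mm above the bench) at the outer end. Open above and at both ends.
- brake (a joint): Angle of the brake lever, rad: 0 = fully up (tray free), 0.55 = end stop fully down; its pad grips the tray from about 0.5 and on letting go the lever may spring back to 0.5 or a little more. It starts between 0 and 0.08. It is stiff (0.28 N m of friction, about 3.5 N at the grip point) and stays where it is left.
- lever_grip (a point): On the brake lever's axis, 82 mm from the hinge, 22 mm short of its tip. Lever: round rod, steel, 16 mm diameter, round end, sticking out of the sampler's side. x = level hinge axis; the lever points to the -y side, rising 0.60 rad above level when up, 0.05 when down. The point is 76 mm above the bench when up, 34 mm down. Push from above, or pinch from above across x.
- lever_hinge (a point): Hinge axis of the brake lever (along this point's x), 30 mm above the bench, 140 mm from the tray's axis.
- block: Metal sample block, a plain aluminium cuboid 54 mm long (x), 28 mm wide (y), 36 mm high (z), about 0.14 kg, with a dark disc on top; origin at the centre of its underside. Both ends are alike. It starts in the cradle.
- cradle: Fixed grey cradle holding the block at the start: floor 6 mm thick, upright end walls 44 mm high, 62 mm apart inside and 7 mm thick at both ends of the block (its x), so that the block can be gripped there only across its 28 mm width (y), where it is open. Origin at the centre of its underside on the bench.
- mat: Flat square grey mat on the bench, 110 by 110 mm, 3 mm thick, fixed; origin at the centre of its underside. Its top is 3 mm above the bench.

How it is judged:
By the outcome, as a careful person would: the job done as asked, in the order asked, and still so for the second after the job is handed in, with the robot touching nothing.
It also fails if it takes over 72 s, if anything falls off the work surface, if the arm or the gripper's body presses on something with over 40 N, if the wrist force passes 120 N, or if a joint passes its speed limit or range.

### The arm

A 6-joint arm with a two-finger parallel gripper is mounted at the origin on the work surface. World frame = base frame: x ahead of the robot, y to its left, z up, the work surface at z = 0. Lengths are in mm, angles in rad, forces in N, time in s.
With the tool pointing down it reaches from about 275 to 750 mm from the base axis. Payload 10.2 kg.
Tool frame: the origin (TCP) lies between the finger pads; the fingertips stand 17 mm ahead of it and the grasp point (between the pads) lies 2 mm behind it; z points along the fingers, y is the line along which they close (so a half turn about z gives the same grasp; the last joint's range is limited). The gripper opens to 85 mm and grips with 20 to 120 N. Pads are 22 mm wide; open, the fingers measure 114 mm over their backs; the gripper's body (76 mm by 85 mm) begins 54 mm behind the grasp point. The pads swing forward as they close: fully open they stand 13 mm farther back than shut.
Start: joints at [-1.463, 0.313, 1.498, -0, 1.331, -0.223], TCP at [170.507, -496.547, 248.294] pointing down, gripper open.
Joint ranges: [-2.94, 2.94], [-0.97, 2.17], [0.19, 2.56], [-1.23, 4.37], [0.02, 3.11], [-2.88, 2.88]. Speed limits (rad/s): [2.39, 2.39, 3.01, 3.14, 3.14, 3.14].

### API

Orientations are given as a unit quaternion [w, x, y, z].
In Python, from rig import * gives the robot as it stands.
- The arm moves only by the tool step_arm, never from a script. Its argument "commands" is text: rows parted by semicolons, each of 7 numbers parted by spaces: the opening, from 0 (shut) to 1 (fully open), then the shift along the tool's x, y, z in cm, then the turn, a rotation vector about the tool's x, y, z in rad. In form: hand x y z rx ry rz; .... A call has 1 to 20 rows; each row is the pose to reach, as a shift and turn from the pose commanded when the call began, along the tool's axes at that moment; what a row does not reach only later rows make up. A row lasts 1/12 s, in which the tool goes at most 41.7 mm and 7.16 degrees, less where a joint would pass 70% of its speed; a pose out of reach is approached as far as the arm can. A call with a gripper value outside its range is refused whole. The fingers move at their own pace and stop on an object; "newtons" is the grip in N (left out, the last holds). Time passes only in rows, so rows that repeat a pose let the fingers close. It gives the time, the measured TCP pose, the force, the opening and the grip force at its end, in the units of the state.
- sense(): the state, without advancing time (a new reading comes with each control period).
- capture(name): name is "scene" or "top"; returns the picture (384x512x3 uint8, red, green, blue); there is no depth.
- camera_model(name): a dict with "mtx" (3x3 intrinsics, pixels), "eye" and "rotation" of the camera in the world. Camera axes: x right, y down, z forward; pixel columns grow to the right and rows downward; lengths in mm; the calibration is good to about 2 mm. A picture is of the moment at which its call begins. camera_model takes no time and is no camera call.
- finish_job(): hands the job in; it is judged then, once.
Trained networks look in the newest picture that a camera, given by its name, has taken for a name from the list of things; names that differ only in an ending like _2 or _b are one class to them, and where a whole thing is asked for, a point or a joint stands for the part that bears it (a point fixed in the world has none). Each returns a list of dicts, best first, with "score" (0 to 1); they miss things now and then, are a little off and sometimes report something else, mostly with a low value. They report only what shows in the picture. A call takes as long as a camera call.
- search_frame(camera, label): "rect" ([centre column, centre row, width, height] in pixels, round what is visible of it).
- trace(camera, label): "mask" (384x512 bool, what is visible of it) and "rect" ([centre column, centre row, width, height] in pixels, round what is visible of it).
- spot_point(camera, label): "xy" ([column, row] in pixels: a listed point, or the origin of a listed thing).
The state is a dict: "time_s": time; "joints": joint angles; "dq": joint speeds; "tau": joint torques, N m; "eef_pos": TCP position; "ee_rot": TCP orientation; "force": force on the tool from outside, world axes, zero at the start; "wrist_torque": the same for the moment, N m; "grip_width": opening from 0.0 (shut) to 1.0 (fully open); "grip_force": force on a finger pad.
Only numpy, scipy, OpenCV 4.12 (cv2) and the standard library are available. Lean on these libraries where they do the work, as an engineer would, in place of code of your own. Each camera call takes 0.05 s, during which the arm holds its last target. There are 200 camera calls.

## Working session

There is one attempt and no reset: what is moved stays moved. The work goes in short steps, Python scripts to look and compute and a tool call to move; the robot and the scene stay as the last step left them, time stands still between calls to the robot, and variables do not carry over. Pictures are saved under pics/ and viewed, at most 12 in all, crops included, and the job is handed in when it is done.

Besides the shell and the picture viewer there is one more tool, called after ">>>" by a JSON object that holds its "op" and its "data". step_arm: Moves the arm, as the interface text tells. Its arguments: {"type":"object","properties":{"commands":{"type":"string"},"newtons":{"type":"number"}},"required":["commands"]}

```bash
ls; mkdir -p pics
cat > h.py <<'E'
from rig import *
import numpy as np, cv2
def ray(cam,uv):
    m=camera_model(cam);K=np.array(m["mtx"]);R=np.array(m["rotation"]);e=np.array(m["eye"],float)
    return e,R,np.linalg.solve(K,np.array([uv[0],uv[1],1.]))
def at_z(cam,uv,z):
    e,R,d=ray(cam,uv); d=R@d; return e+d*(z-e[2])/d[2]
def proj(cam,P):
    m=camera_model(cam);K=np.array(m["mtx"]);R=np.array(m["rotation"]);e=np.array(m["eye"],float)
    q=K@(R.T@(np.array(P,float)-e)); return q[:2]/q[2]
E
python3 - <<'E'
from h import *
for c in("scene","top"):
    im=capture(c); cv2.imwrite(f"pics/{c}0.png",im[:,:,::-1]); m=camera_model(c); print(c,m)
    for l,z in(("tray_bar",122),("sampler",0),("pocket",52),("chute",52),("lever_grip",76),("lever_hinge",30),("block",6),("cradle",0),("mat",0)):
        r=spot_point(c,l)[:2]
        print(l,[(round(x["score"],2),np.round(x["xy"],1),np.round(at_z(c,x["xy"],z)[:2],1)) for x in r])
print(sense())
E
```

```text
pics
scene {'mtx': array([[359.77504456,   0.        , 255.8295782 ],
       [  0.        , 359.77504456, 192.67296411],
       [  0.        ,   0.        ,   1.        ]]), 'eye': array([ 824.65110763, -351.11659884,  731.61562293]), 'rotation': array([-0.25068721,  0.89332398,  0.35952887, -0.09933363])}Traceback (most recent call last):
  File "<stdin>", line 6, in <module>
  File "h.py", line 7, in at_z
    e,R,d=ray(cam,uv); d=R@d; return e+d*(z-e[2])/d[2]
                         ~^~
ValueError: matmul: Input operand 1 has a mismatch in its core dimension 0, with gufunc signature (n?,k),(k,m?)->(n?,m?) (size 3 is different from 4)
```

```bash
cat > h.py <<'E'
from rig import *
import numpy as np, cv2
from scipy.spatial.transform import Rotation as Ro
def q2R(q): return Ro.from_quat(np.roll(q,-1)).as_matrix()
def cam(c):
    m=camera_model(c); return np.array(m["mtx"]),q2R(m["rotation"]),np.array(m["eye"],float)
def at_z(c,uv,z):
    K,R,e=cam(c); d=R@np.linalg.solve(K,np.array([uv[0],uv[1],1.])); return e+d*(z-e[2])/d[2]
def proj(c,P):
    K,R,e=cam(c); q=K@(R.T@(np.array(P,float)-e)); return q[:2]/q[2]
E
python3 - <<'E'
from h import *
for c in("scene","top"):
    im=capture(c); cv2.imwrite(f"pics/{c}0.png",im[:,:,::-1]); K,R,e=cam(c); print(c,K[0,0],e,R[:,2])
    for l,z in(("tray_bar",122),("sampler",0),("pocket",52),("chute",52),("lever_grip",76),("lever_hinge",30),("block",6),("cradle",0),("mat",0)):
        r=spot_point(c,l)[:2]
        print(l,[(round(x["score"],2),np.round(x["xy"],1),np.round(at_z(c,x["xy"],z)[:2],1)) for x in r])
s=sense();print(s);print(q2R(s["ee_rot"]).round(3), proj("scene",s["eef_pos"]),proj("top",s["eef_pos"]))
E
```

```text
scene 359.77504456432695 [ 824.65110763 -351.11659884  731.61562293] [-0.35773281  0.37646318 -0.8545775 ]
tray_bar [(0.58, array([335.7, 124.3]), array([574.3, 171.2])), (0.32, array([280.3, 201.2]), array([617.4, -63.5]))]
sampler [(0.66, array([327.8, 156.9]), array([576.4, 174.2]))]
pocket [(0.73, array([294.8, 146.3]), array([517.4, 107.1]))]
chute [(0.58, array([296.4, 125.8]), array([478. , 159.2])), (0.35, array([158.6, 287.2]), array([ 552.5, -332.2]))]
lever_grip [(0.68, array([161.4, 288.8]), array([ 568.2, -331.2])), (0.47, array([281.4, 201.6]), array([604.1, -40.9]))]
lever_hinge [(0.66, array([299.2, 189.7]), array([597.1,  32.7]))]
block [(0.76, array([160.5, 287.8]), array([ 537.9, -329. ]))]
cradle [(0.95, array([159.6, 287. ]), array([ 532.9, -329.1]))]
mat [(0.91, array([200. , 192.6]), array([ 422.6, -120.8]))]
top 415.07317276913636 [358.38026163 -61.50262176 959.00843646] [ 0.22694235 -0.02022413 -0.97369818]
tray_bar [(0.79, array([133.9, 184.6]), array([581.9, 169.5]))]
sampler [(0.96, array([148.8, 199. ]), array([577. , 168.2]))]
pocket [(0.94, array([173.8
[... 564 characters left out ...]
': array([-1.00926466e-03,  3.01859193e-04,  1.39743654e-03, -3.84604280e-05,
       -7.91044190e-04,  1.31994587e-03]), 'tau': array([-1.12588790e-03, -4.12179101e+01, -2.59904641e+01, -1.93809315e-04,
        5.31388268e-04,  8.41148079e-06]), 'eef_pos': array([ 170.50576932, -496.52862203,  248.27087474]), 'ee_rot': array([-4.24154530e-05,  9.86351249e-01,  1.64654828e-01,  6.16881219e-06]), 'force': array([ 0.12026264,  0.18512307, -0.44246378]), 'wrist_torque': array([ 0.03676026, -0.03163508, -0.02744631]), 'grip_force': 0.0, 'grip_width': 1.0021234924116267}
[[ 0.946  0.325 -0.   ]
 [ 0.325 -0.946  0.   ]
 [ 0.    -0.    -1.   ]] [-92.88850241 164.08853102] [534.05100354 389.03220844]
```

View pics/scene0.png

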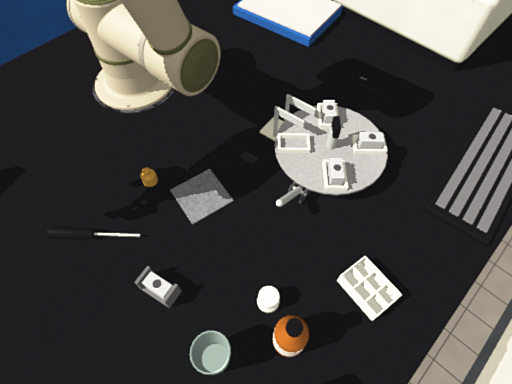

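View pics/top0.png

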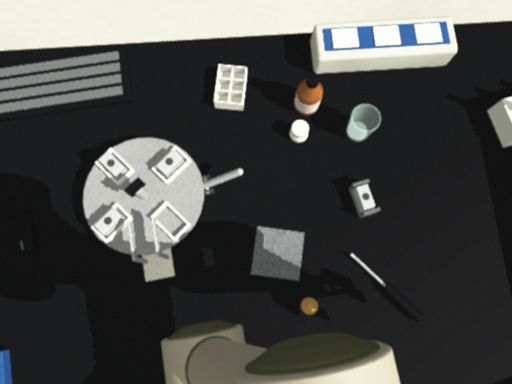

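Run:
```python
from h import *
S=cv2.imread("pics/scene0.png");T=cv2.imread("pics/top0.png")
def crop(im,x,y,w,h,f,n):
    c=cv2.resize(im[y:y+h,x:x+w],None,fx=f,fy=f,interpolation=cv2.INTER_CUBIC)
    for i in range(0,w,10): cv2.line(c,(i*f,0),(i*f,4 if i%50 else 12),(0,255,255),1)
    for i in range(0,h,10): cv2.line(c,(0,i*f),(4 if i%50 else 12,i*f),(0,255,255),1)
    return c
a=crop(T,80,130,165,150,4,0); cv2.imwrite("pics/a.png",a)
b=crop(S,260,90,130,120,5,0); cv2.imwrite("pics/b.png",b)
c=crop(S,130,260,50,50,8,0);d=crop(T,340,170,50,50,8,0); cv2.imwrite("pics/c.png",np.hstack([c,d]))
```

```text
(no output)
```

View pics/a.png

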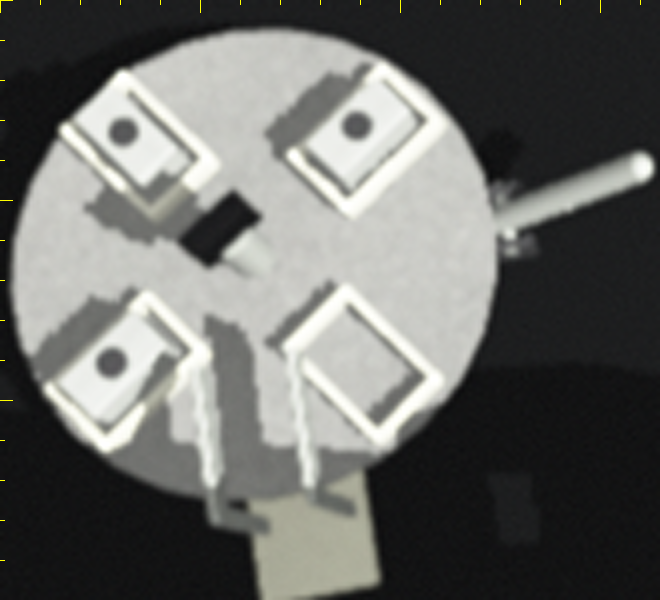

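View pics/c.png

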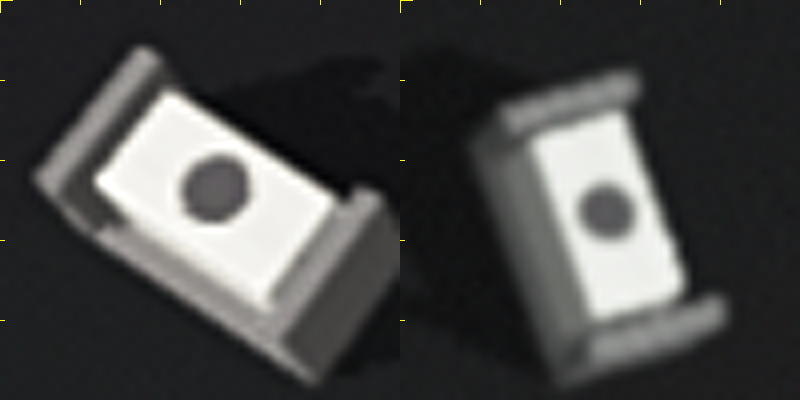

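View pics/b.png

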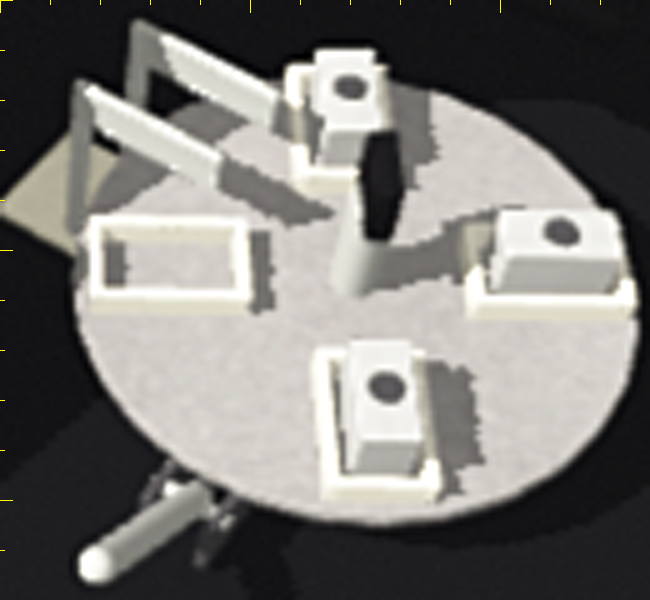

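Run:
```python
from h import *
def pt(cp,p,z):
    c,x0,y0,f=cp; u=((p[0]+.5)/f-.5+x0,(p[1]+.5)/f-.5+y0); return at_z(c,u,z)[:2]
A=("top",80,130,4);B=("scene",260,90,5);C=("scene",130,260,8);D=("top",340,170,8)
ang=lambda v:np.degrees(np.arctan2(v[1],v[0])).round(2)
for n,cp,d in(("top",A,[(123,131),(357,126),(111,363)]),("scene",B,[(562,232),(387,387),(350,87)])):
    o,p,q=[pt(cp,x,88) for x in d]; ax=(p+q)/2
    print(n,"axis",ax.round(1),np.linalg.norm(p-q),"pocket dir",ang(ax-o),ang(p-q),"r",np.linalg.norm(o-ax))
print("bar top", [pt(A,x,134).round(1) for x in((233,190),(262,214),(211,267),(180,240))])
print("bar scene corners")
print("cheeks top z114 L",pt(A,(195,360),114),pt(A,(212,515),114),"R",pt(A,(292,355),114),pt(A,(308,490),114))
print("cheeks scene L",pt(B,(78,88),114),pt(B,(220,165),114),"far",pt(B,(138,28),114),pt(B,(278,100),114))
print("pocket top rim z66 A",[pt(A,x,66).round(1) for x in((345,290),(440,380),(383,445),(285,350))])
print("pocket rim B",[pt(B,x,66).round(1) for x in((82,215),(248,218),(252,295),(90,295))])
print("lever tip",pt(A,(645,167),84),pt(B,(97,565),84),"hinge",pt(A,(510,220),30))
for n,cp,dd,cs in(("scene",C,(215,188),[(170,90),(338,200),(270,308),(93,182)]),("top",D,(206,211),[(130,145),(227,110),(288,290),(195,322)])):
    P=[pt(cp,x,42) for x in cs]; print(n,"block",pt(cp,dd,42).round(1),[p.round(1) for p in P],[ang(P[i]-P[i-1]) for i in range(4)])
capture("top");capture("scene")
for c in("top","scene"):
    for l in("mat",):
        m=trace(c,l)[0]["mask"].astype(np.uint8);k=max(cv2.findContours(m,0,1)[0],key=cv2.contourArea)
        b=cv2.minAreaRect(np.array([at_z(c,p[0],3)[:2] for p in k],np.float32));print(c,b)
    m=trace(c,"sampler")[0]["mask"]; print(m.sum())
```

```text
top axis [577.7 168.7] 180.28424532931814 pocket dir -137.53 -47.34 r 90.64475895005864
scene axis [576.6 169. ] 179.80115288881734 pocket dir -137.36 -47.14 r 90.03445176910125
bar top [array([593.9, 158. ]), array([580.2, 143.3]), array([554.2, 169.3]), array([569.4, 185. ])]
bar scene corners
cheeks top z114 L [510.51141472 183.21575851] [431.05112593 174.71483155] R [509.71570703 133.55580849] [440.22819696 126.43428058]
cheeks scene L [436.3264033  122.00957635] [515.2035441  131.37442194] far [430.57986503 171.31033039] [508.8213032  181.25512412]
pocket top rim z66 A [array([552.4, 115.2]), array([499.1,  65. ]), array([466.1,  96.6]), array([521.3, 148.4])]
pocket rim B [array([463.8,  98.1]), array([522.6, 152.2]), array([553.8, 117.1]), array([499.2,  64.5])]
lever tip [606.00911795 -53.30027023] [604.80947881 -49.90793467] hinge [594.92486198  26.74163035]
scene block [ 539.1 -329.8] [array([ 511.5, -322.1]), array([ 562.9, -310.9]), array([ 571.5, -338.7]), array([ 516.5, -349.4])] [np.float64(100.49), np.float64(12.28), np.float64(-72.75), np.float64(-169.05)]
top block [ 541.2 -330.4] [array([ 561.8, -311.3]), array([ 570.1, -340.2]), array([ 517. , -350.5]), array([ 509.7, -323.2])] [np.float64(12.84), np.float64(-73.94), np.float64(-169.02), np.float64(104.96)]
top ((432.11187744140625, -123.87478637695312), (111.35882568359375, 110.8666763305664), 78.60321807861328)
12632
scene ((428.8429260253906, -123.31906127929688), (111.43185424804688, 115.62466430664062), 78.49535369873047)
9020
```

```bash
cat >> h.py <<'E'
def go(x,y,z,yaw_y):
    """shift (cm) and tool z turn for TCP target with tool y along yaw (deg, mod 180), tool straight down"""
    s=sense();R=q2R(s["ee_rot"]);d=R.T@(np.array([x,y,z])-s["eef_pos"])/10
    Y=np.radians(yaw_y);out=[]
    for Yk in(Y,Y+np.pi):
        Rt=np.column_stack([[-np.sin(Yk),np.cos(Yk),0],[np.cos(Yk),np.sin(Yk),0],[0,0,-1]])
        Rt[:,0]=np.cross(Rt[:,1],Rt[:,2]); out.append(Ro.from_matrix(R.T@Rt).as_rotvec().round(3))
    print("shift",d.round(2),"turn",out,"j6",s["joints"][5].round(2),"pos",s["eef_pos"].round(1))
E
python3 - <<'E'
from h import *
go(577.2,168.8,200,42.6)
# overlay of chute cheeks
ax=np.array([577.2,168.8])
import itertools
ims={c:cv2.imread(f"pics/{c}0.png") for c in("top","scene")}
def score(th,c):
    g=cv2.GaussianBlur(cv2.cvtColor(ims[c],6),(0,0),.8).astype(np.float32);gx=cv2.Sobel(g,5,1,0);gy=cv2.Sobel(g,5,0,1)
    d=np.array([np.cos(th),np.sin(th)]);n=np.array([-d[1],d[0]]);t=0
    for o in(-22,22):
      for z in (92,114):
        P=np.array([proj(c,[*(ax+d*r+n*o),z]) for r in np.linspace(70,144,40)])
        u=P[-1]-P[0];u/=np.linalg.norm(u)
        mx=lambda G:cv2.remap(G,P[:,:1].astype(np.float32),P[:,1:].astype(np.float32),1)
        t+=abs(-u[1]*mx(gx)+u[0]*mx(gy)).mean()
    return t
for c in ims: print(c,[(a,int(score(np.radians(a-180),c))) for a in np.arange(4,12.1,.5)])
E
```

```text
shift [ 60.08 -49.72   4.83] turn [array([ 0.   ,  0.   , -1.983]), array([ 0.   , -0.   ,  1.158])] j6 -0.22 pos [ 170.5 -496.6  248.3]
top [(np.float64(4.0), 264), (np.float64(4.5), 340), (np.float64(5.0), 408), (np.float64(5.5), 430), (np.float64(6.0), 402), (np.float64(6.5), 347), (np.float64(7.0), 340), (np.float64(7.5), 439), (np.float64(8.0), 488), (np.float64(8.5), 468), (np.float64(9.0), 402), (np.float64(9.5), 366), (np.float64(10.0), 364), (np.float64(10.5), 355), (np.float64(11.0), 330), (np.float64(11.5), 295), (np.float64(12.0), 256)]Traceback (most recent call last):
  File "<stdin>", line 17, in <module>
  File "<stdin>", line 12, in score
  File "h.py", line 10, in proj
    K,R,e=cam(c); q=K@(R.T@(np.array(P,float)-e)); return q[:2]/q[2]
          ~~~^^^
  File "h.py", line 6, in cam
    m=camera_model(c); return np.array(m["mtx"]),q2R(m["rotation"]),np.array(m["eye"],float)
ValueError: time passes only in moves, steps and waits
```

>>> {"op": "step_arm", "data": {"commands": "0.5 60.1 -49.7 4.8 0 0 -1.983;0.5 60.1 -49.7 4.8 0 0 -1.983;0.5 60.1 -49.7 4.8 0 0 -1.983;0.5 60.1 -49.7 4.8 0 0 -1.983;0.5 60.1 -49.7 4.8 0 0 -1.983;0.5 60.1 -49.7 4.8 0 0 -1.983;0.5 60.1 -49.7 4.8 0 0 -1.983;0.5 60.1 -49.7 4.8 0 0 -1.983;0.5 60.1 -49.7 4.8 0 0 -1.983;0.5 60.1 -49.7 4.8 0 0 -1.983;0.5 60.1 -49.7 4.8 0 0 -1.983;0.5 60.1 -49.7 4.8 0 0 -1.983;0.5 60.1 -49.7 4.8 0 0 -1.983;0.5 60.1 -49.7 4.8 0 0 -1.983;0.5 60.1 -49.7 4.8 0 0 -1.983;0.5 60.1 -49.7 4.8 0 0 -1.983;0.5 60.1 -49.7 4.8 0 0 -1.983;0.5 60.1 -49.7 4.8 0 0 -1.983;0.5 60.1 -49.7 4.8 0 0 -1.983;0.5 60.1 -49.7 4.8 0 0 -1.983"}}

```text
time_s: 3.07
eef_pos: [578.7, 173.1, 199.0]
ee_rot: [-0.0, 0.4, 0.916, 0.0]
force: [-0.8, 0.3, -0.8]
grip_width: 0.5
grip_force: 0.0
```

```bash
sed -i 's/^def cam(c):/from functools import lru_cache\n@lru_cache\ndef cam(c):/' h.py
cat > cheek.py <<'E'
from h import *
ax=np.array([577.2,168.8])
def score(im,c,th,o0=0):
    g=cv2.GaussianBlur(cv2.cvtColor(im,6),(0,0),.8).astype(np.float32);gx=cv2.Sobel(g,5,1,0);gy=cv2.Sobel(g,5,0,1)
    d=np.array([np.cos(th),np.sin(th)]);n=np.array([-d[1],d[0]]);t=[]
    for o in(-22,22):
      for z in (92,114):
        P=np.array([proj(c,[*(ax+d*r+n*o),z]) for r in np.linspace(70,144,40)])
        u=P[-1]-P[0];u/=np.linalg.norm(u)
        mx=lambda G:cv2.remap(G,P[:,:1].astype(np.float32),P[:,1:].astype(np.float32),1)
        t.append(int(abs(-u[1]*mx(gx)+u[0]*mx(gy)).mean()))
    return sum(t),t
E
python3 - <<'E'
from cheek import *
print(sense()["time_s"])
go(577.2,168.8,121,42.6)
im=cv2.imread("pics/scene0.png")
for a in np.arange(4,12.1,.5): print(a,score(im,"scene",np.radians(a-180)))
E
```

```text
3.0667
shift [-0.22 -0.4   7.8 ] turn [array([ 0.   , -0.001,  0.004]), array([ 1.000e-03,  1.000e-03, -3.138e+00])] j6 -0.65 pos [578.7 173.1 199. ]
4.0 (759, [99, 519, 46, 95])
4.5 (836, [131, 538, 41, 126])
5.0 (907, [168, 524, 37, 178])
5.5 (964, [207, 472, 37, 248])
6.0 (1001, [242, 391, 45, 323])
6.5 (1010, [268, 292, 61, 389])
7.0 (985, [279, 189, 87, 430])
7.5 (924, [272, 94, 120, 438])
8.0 (851, [249, 39, 156, 407])
8.5 (779, [211, 34, 191, 343])
9.0 (702, [169, 63, 214, 256])
9.5 (587, [125, 75, 223, 164])
10.0 (476, [88, 77, 212, 99])
10.5 (381, [60, 72, 183, 66])
11.0 (311, [48, 64, 137, 62])
11.5 (264, [49, 57, 89, 69])
12.0 (251, [52, 51, 74, 74])
```

>>> {"op": "step_arm", "data": {"commands": "0.5 0 0 3.5 0 0 0;0.5 0 0 6.5 0 0 0;0.5 0 0 7.9 0 0 0;0.5 0 0 7.9 0 0 0;0 0 0 7.9 0 0 0;0 0 0 7.9 0 0 0;0 0 0 7.9 0 0 0;0 0 0 7.9 0 0 0;0 0 0 7.9 0 0 0;0 0 0 7.9 0 0 0;0 0 0 7.9 0 0 0;0 0 0 7.9 0 0 0", "newtons": 30}}

```text
time_s: 4.07
eef_pos: [577.6, 168.1, 122.8]
ee_rot: [0.001, 0.402, 0.916, -0.0]
force: [-4.8, -4.4, 2.7]
grip_width: 0.247
grip_force: 29.5
```

>>> {"op": "step_arm", "data": {"commands": "0 0 0 0 0 0 0.06;0 0 0 0 0 0 0.14;0 0 0 0 0 0 0.22;0 0 0 0 0 0 0.3;0 0 0 0 0 0 0.38;0 0 0 0 0 0 0.46;0 0 0 0 0 0 0.53;0 0 0 0 0 0 0.58;0 0 0 0 0 0 0.613;0 0 0 0 0 0 0.613;0 0 0 0 0 0 0.613;0 0 0 0 0 0 0.613"}}

```text
time_s: 5.07
eef_pos: [577.3, 168.0, 122.8]
ee_rot: [0.0, 0.66, 0.752, -0.001]
force: [-7.1, -4.3, 3.8]
grip_width: 0.242
grip_force: 29.7
```

Run:
```python
from cheek import *
im=capture("top")[:,:,::-1].copy();cv2.imwrite("pics/top1.png",im)
im2=capture("scene")[:,:,::-1].copy();cv2.imwrite("pics/scene1.png",im2)
a=cv2.resize(im[130:280,80:245],None,fx=2.4,fy=2.4,interpolation=2);b=cv2.resize(im2[90:210,260:390],None,fx=3,fy=3,interpolation=2)
b=b[:a.shape[0]];h=min(a.shape[0],b.shape[0]);cv2.imwrite("pics/d.png",np.hstack([a[:h],b[:h]]));print(a.shape,b.shape)
for x in np.arange(4,10.1,.5): print(x,score(cv2.imread("pics/top0.png"),"top",np.radians(x-180))[1])
```

```text
(360, 396, 3) (360, 390, 3)
4.0 [69, 108, 78, 7]
4.5 [84, 139, 106, 9]
5.0 [113, 153, 125, 15]
5.5 [136, 141, 124, 28]
6.0 [144, 104, 98, 54]
6.5 [146, 57, 55, 87]
7.0 [148, 42, 31, 118]
7.5 [147, 87, 69, 135]
8.0 [142, 119, 102, 125]
8.5 [130, 133, 115, 89]
9.0 [110, 134, 107, 49]
9.5 [89, 133, 89, 54]
10.0 [72, 132, 72, 87]
```

View pics/d.png

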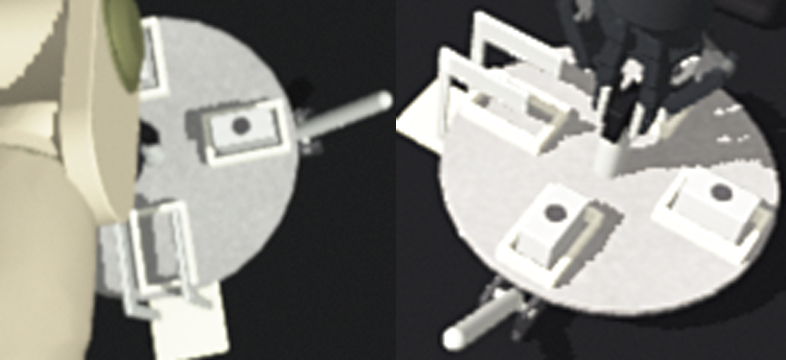

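>>> {"op": "step_arm", "data": {"commands": "0.5 0 0 0 0 0 0;0.5 0 0 0 0 0 0;0.5 0 0 0 0 0 0;0.5 0 0 -4 0 0 0;0.5 0 0 -8 0 0 0;0 -4 0 -9 0 0 0;0 -8 0 -9 0 0 0;0 -12 0 -9 0 0 0;0 -16 0 -9 0 0 0;0 -20 -0.1 -9 0 0 0;0 -20.9 -0.1 -9 0 0 0;0 -20.9 -0.1 -9 0 0 0;0 -20.9 -0.1 -9 0 0 0;0 -20.9 -0.1 -9 0 0 0"}}

```text
time_s: 6.33
eef_pos: [603.6, -37.2, 211.5]
ee_rot: [0.0, 0.659, 0.752, 0.0]
force: [0.1, -0.6, 0.0]
grip_width: 0.001
grip_force: 0.0
```

Run:
```python
from cheek import *
go(603.9,-39.5,120,7.3)
ims={}
for c in("scene","top"): ims[c]=capture(c)[:,:,::-1].copy();cv2.imwrite(f"pics/{c}2.png",ims[c])
# tray angle: predicted disc positions -> local dark centroid
for c in ims:
    g=cv2.cvtColor(ims[c],6)
    for k in(1,2,3):
        best=[]
        a0=np.radians(-172.7+90*k); p=proj(c,[*(ax+90*np.array([np.cos(a0),np.sin(a0)])),88])
        u,v=np.round(p).astype(int); w=g[v-7:v+8,u-7:u+8]; m=(w<130).astype(np.uint8)
        n,l,st,ce=cv2.connectedComponentsWithStats(m)
        for i in range(1,n):
            q=at_z(c,ce[i]+[u-7,v-7],88)[:2]-ax; best.append((int(st[i,4]),(np.degrees(np.arctan2(q[1],q[0]))-90*k+180)%360,np.linalg.norm(q)))
        print(c,k,p.round(),np.round(best,1).tolist())
a=ims["top"][130:280,80:245];b=ims["scene"][90:240,250:400]
cv2.imwrite("pics/e.png",np.hstack([cv2.resize(x,(400,400 if i else 364),interpolation=2)[:364] for i,x in enumerate((a,b))]))
```

```text
shift [-0.24 -0.01  9.15] turn [array([ 0.   , -0.   ,  0.004]), array([ 0.000e+00,  1.000e-03, -3.138e+00])] j6 -0.39 pos [603.6 -37.2 211.5]
scene 1 [313. 161.] [[122.0, 4.0, 84.0]]
scene 2 [368. 154.] [[24.0, 7.5, 90.2]]
scene 3 [352. 113.] [[5.0, 19.8, 101.3], [2.0, 6.1, 118.8], [18.0, 7.7, 90.0]]
top 1 [180. 183.] []
top 2 [133. 151.] [[6.0, 358.8, 104.0], [30.0, 7.5, 90.7]]
top 3 [ 97. 198.] [[1.0, 356.7, 104.3], [35.0, 7.2, 90.1]]
```

View pics/e.png

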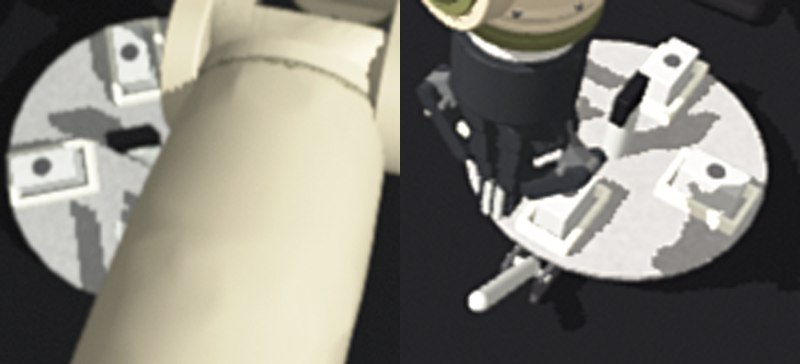

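>>> {"op": "step_arm", "data": {"commands": "0 0 0 4 0 0 0;0 0 0 8 0 0 0;0 0 0 9.5 0 0 0;0 0 0 10.5 0 0 0;0 0 0 11.5 0 0 0;0 0 0 12.5 0 0 0;0 0 0 13.3 0 0 0;0 0 0 14 0 0 0;0 0 0 14.6 0 0 0;0 0 0 15 0 0 0;0 0 0 15.2 0 0 0;0 0 0 15.4 0 0 0;0 0 0 15.4 0 0 0"}}

```text
time_s: 7.52
eef_pos: [604.1, -39.3, 58.3]
ee_rot: [0.001, 0.66, 0.752, 0.0]
force: [-2.2, -3.8, 9.0]
grip_width: -0.003
grip_force: 4.1
```

>>> {"op": "step_arm", "data": {"commands": "0 0 0 0.2 0 0 0;0 0 0 0.2 0 0 0;0 0 0 0.4 0 0 0;0 0 0 0.4 0 0 0;0 0 0 0.4 0 0 0"}}

```text
time_s: 7.93
eef_pos: [604.5, -39.4, 57.4]
ee_rot: [0.002, 0.66, 0.752, 0.0]
force: [-12.4, -1.9, 33.1]
grip_width: -0.001
grip_force: 16.6
```

>>> {"op": "step_arm", "data": {"commands": "0 0 0 -3 0 0 0;0 0 0 -7 0 0 0;0.7 -3 -1 -9 0 0 0.1;0.7 -6 -2 -9 0 0 0.22;0.7 -9 -3 -9 0 0 0.34;0.7 -12 -4 -9 0 0 0.46;0.7 -15 -5 -9 0 0 0.58;0.7 -18 -6 -9 0 0 0.7;0.7 -21 -7.2 -9 0 0 0.82;0.7 -24 -8.4 -9 0 0 0.94;0.7 -26 -9.2 -9 0 0 1.06;0.7 -28 -10 -9 0 0 1.18;0.7 -28 -10 -9 0 0 1.3;0.7 -28 -10 -9 0 0 1.42;0.7 -28 -10 -9 0 0 1.495;0.7 -28 -10 -9 0 0 1.495;0.7 -28 -10 -9 0 0 1.495;0.7 -28 -10 -9 0 0 1.495"}}

```text
time_s: 9.43
eef_pos: [540.7, -329.0, 143.1]
ee_rot: [-0.0, 0.995, 0.104, -0.0]
force: [0.1, -0.1, 0.8]
grip_width: 0.702
grip_force: 0.0
```

Run:
```python
from cheek import *
go(540.2,-330.2,30,101.6)
ims={}
for c in("scene","top"): ims[c]=capture(c)[:,:,::-1].copy();cv2.imwrite(f"pics/{c}3.png",ims[c])
a=cv2.resize(ims["top"][130:280,80:245],(400,364),interpolation=2);b=cv2.resize(ims["scene"][90:225,250:400],(404,364),interpolation=2)
for c in ims:
  for l in("lever_grip",):
    print(c,[(round(x["score"],2),at_z(c,x["xy"],34)[:2].round(1)) for x in spot_point(c,l)[:2]])
cv2.imwrite("pics/f.png",np.hstack([a,b[:,:390]]))
```

```text
shift [-0.07  0.11 11.31] turn [array([-0.000e+00, -1.000e-03, -3.136e+00]), array([-0.001,  0.   ,  0.006])] j6 0.63 pos [ 540.7 -329.   143.1]
scene [(0.58, array([608.7, -50.6]))]
top [(0.82, array([607. , -47.9]))]
```

View pics/f.png

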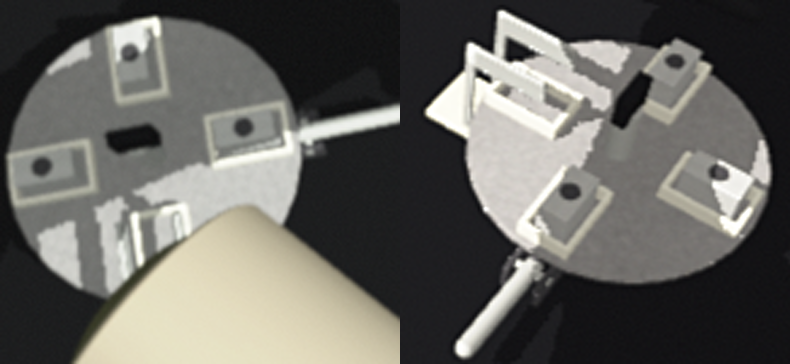

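>>> {"op": "step_arm", "data": {"commands": "0.7 0 0 3 0 0 0;0.7 0 0 6 0 0 0;0.7 0 0 8.5 0 0 0;0.7 0 0 10 0 0 0;0.7 0 0 11 0 0 0;0.7 0 0 11.3 0 0 0;0.7 0 0 11.3 0 0 0;0 0 0 11.3 0 0 0;0 0 0 11.3 0 0 0;0 0 0 11.3 0 0 0;0 0 0 11.3 0 0 0;0 0 0 11.3 0 0 0;0 0 0 11.3 0 0 0;0 0 0 11.3 0 0 0", "newtons": 40}}

```text
time_s: 10.8
eef_pos: [541.3, -329.7, 31.6]
ee_rot: [0.001, 0.995, 0.103, 0.001]
force: [-1.0, -0.1, 6.8]
grip_width: 0.317
grip_force: 41.1
```

>>> {"op": "step_arm", "data": {"commands": "0 0 0 -1 0 0 0;0 0 0 -3.5 0 0 0;0 0 0 -7 0 0 0;0 0 0 -9 0 0 0;0 -1 -3.5 -9 0 0 0.08;0 -2 -7 -9 0 0 0.18;0 -3 -10.5 -9 0 0 0.28;0 -4.2 -14 -9 0 0 0.36;0 -5.4 -18 -8.5 0 0 0.403;0 -6.3 -21.2 -7 0 0 0.403;0 -6.6 -22.4 -5 0 0 0.403;0 -6.6 -22.4 -3 0 0 0.403;0 -6.6 -22.4 -1.2 0 0 0.403;0 -6.6 -22.4 -0.8 0 0 0.403;0 -6.6 -22.4 -0.8 0 0 0.403"}}

```text
time_s: 12.05
eef_pos: [430.0, -123.3, 38.0]
ee_rot: [-0.0, 0.995, -0.098, -0.001]
force: [0.9, 0.4, -1.1]
grip_width: 0.318
grip_force: 40.1
```

Run:
```python
from h import *
go(430.5,-123.6,28.5,78.5);s=sense();print(s["force"],s["grip_width"])
```

```text
shift [0.06 0.02 0.95] turn [array([-3.000e-03, -1.000e-03, -3.138e+00]), array([-0.001,  0.002,  0.003])] j6 1.23 pos [ 430.  -123.3   38. ]
[ 0.93812788  0.44697361 -1.05603249] 0.31787539327337366
```

>>> {"op": "step_arm", "data": {"commands": "0 0 0 0.4 0 0 0;0 0 0 0.8 0 0 0;0 0 0 0.95 0 0 0;0 0 0 1 0 0 0;0 0 0 1 0 0 0"}}

```text
time_s: 12.47
eef_pos: [430.5, -123.6, 28.6]
ee_rot: [0.0, 0.995, -0.098, 0.0]
force: [-0.2, 1.0, -0.3]
grip_width: 0.325
grip_force: 40.3
```

>>> {"op": "step_arm", "data": {"commands": "0 0 0 0.05 0 0 0;0 0 0 0.1 0 0 0;0 0 0 0.1 0 0 0"}}

```text
time_s: 12.72
eef_pos: [430.5, -123.6, 28.6]
ee_rot: [0.0, 0.995, -0.098, 0.0]
force: [-6.0, 2.7, 17.3]
grip_width: 0.321
grip_force: 42.7
```

>>> {"op": "step_arm", "data": {"commands": "0.7 0 0 -0.1 0 0 0;0.7 0 0 -0.1 0 0 0;0.7 0 0 -0.1 0 0 0;0.7 0 0 -0.1 0 0 0;0.7 0 0 -3 0 0 0;0.9 0 0 -6 0 0 0;0.9 0 0 -8 0 0 -0.12;1 0 0 -8 0 0 -0.24;1 0 0 -8 0 0 -0.36;1 0 0 -8 0 0 -0.48;1 0 0 -8 0 0 -0.6;1 0 0 -8 0 0 -0.72;1 0 0 -8 0 0 -0.84;1 0 0 -8 0 0 -0.96;1 0 0 -8 0 0 -1.08;1 0 0 -8 0 0 -1.2;1 0 0 -8 0 0 -1.32;1 0 0 -8 0 0 -1.44;1 0 0 -8 0 0 -1.571;1 0 0 -8 0 0 -1.571"}}

```text
time_s: 14.38
eef_pos: [430.3, -123.4, 107.2]
ee_rot: [-0.0, 0.772, 0.636, -0.0]
force: [-0.6, -0.3, -0.6]
grip_width: 1.002
grip_force: 0.0
```

Run:
```python
from h import *
go(430.5,-123.6,36,-11.5)
ims={c:capture(c)[:,:,::-1].copy() for c in("scene","top")}
for c in ims:
    cv2.imwrite(f"pics/{c}4.png",ims[c])
    print(c,[(round(x["score"],2),at_z(c,x["xy"],3)[:2].round(1)) for x in spot_point(c,"block")[:2]], proj(c,[430.5,-123.6,39]))
a=cv2.resize(ims["top"][220:300,225:325],(400,320),interpolation=2);b=cv2.resize(ims["scene"][140:240,150:250],(400,400),interpolation=2)[:320]
cv2.imwrite("pics/g.png",np.hstack([a,b]))
```

```text
shift [-0.01  0.02  7.12] turn [array([-0.   , -0.   ,  0.008]), array([ 0.   , -0.   , -3.133])] j6 -0.35 pos [ 430.3 -123.4  107.2]
scene [] [199.16201831 186.53306133]
top [] [278.22992253 251.50802529]
```

View pics/g.png

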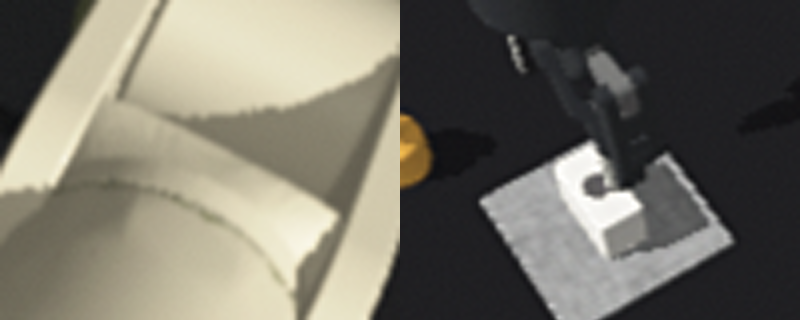

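>>> {"op": "step_arm", "data": {"commands": "1 0 0 3 0 0 0;1 0 0 5.5 0 0 0;1 0 0 6.7 0 0 0;1 0 0 7.1 0 0 0;1 0 0 7.1 0 0 0;0 0 0 7.1 0 0 0;0 0 0 7.1 0 0 0;0 0 0 7.1 0 0 0;0 0 0 7.1 0 0 0;0 0 0 7.1 0 0 0;0 0 0 7.1 0 0 0;0 0 0 7.1 0 0 0", "newtons": 45}}

```text
time_s: 15.58
eef_pos: [430.9, -123.7, 37.4]
ee_rot: [0.001, 0.773, 0.634, 0.0]
force: [-1.7, 0.2, 6.3]
grip_width: 0.621
grip_force: 47.6
```

>>> {"op": "step_arm", "data": {"commands": "0 0 0 -1 0 0 0;0 0 0 -4 0 0 0;0 0 0 -8 0 0 0;0 0 0 -12 0 0 0;0 1.5 0 -14 0 0 -0.03;0 5 0 -14 0 0 -0.08;0 9 0.1 -14 0 0 -0.14;0 13 0.1 -14 0 0 -0.2;0 17 0.2 -14 0 0 -0.26;0 21 0.2 -14 0 0 -0.3;0 25 0.2 -14 0 0 -0.321;0 27.5 0.2 -14 0 0 -0.321;0 28.7 0.2 -14 0 0 -0.321;0 28.7 0.2 -14 0 0 -0.321;0 28.7 0.2 -14 0 0 -0.321"}}

```text
time_s: 16.83
eef_pos: [488.3, 157.2, 176.4]
ee_rot: [0.0, 0.662, 0.75, -0.0]
force: [1.5, -0.6, -1.8]
grip_width: 0.616
grip_force: 48.4
```

Run:
```python
from h import *
go(487.9,157.4,88,7.3);s=sense();print(s["force"],s["grip_width"],Ro.from_matrix(q2R(s["ee_rot"])).as_matrix()[:,2])
ims={c:capture(c)[:,:,::-1].copy() for c in("scene","top")}
for c in ims: cv2.imwrite(f"pics/{c}5.png",ims[c])
b=ims["scene"][50:200,220:400]
cv2.imwrite("pics/h.png",cv2.resize(b,(720,600),interpolation=2))
```

```text
shift [ 0.02 -0.04  8.84] turn [array([-0.   ,  0.   , -0.003]), array([1.000e-03, 0.000e+00, 3.139e+00])] j6 -0.04 pos [488.3 157.2 176.4]
[ 1.50980396 -0.58998354 -1.77750693] 0.6160592947737098 [-1.56648535e-04 -3.93222385e-04 -9.99999910e-01]
```

View pics/h.png

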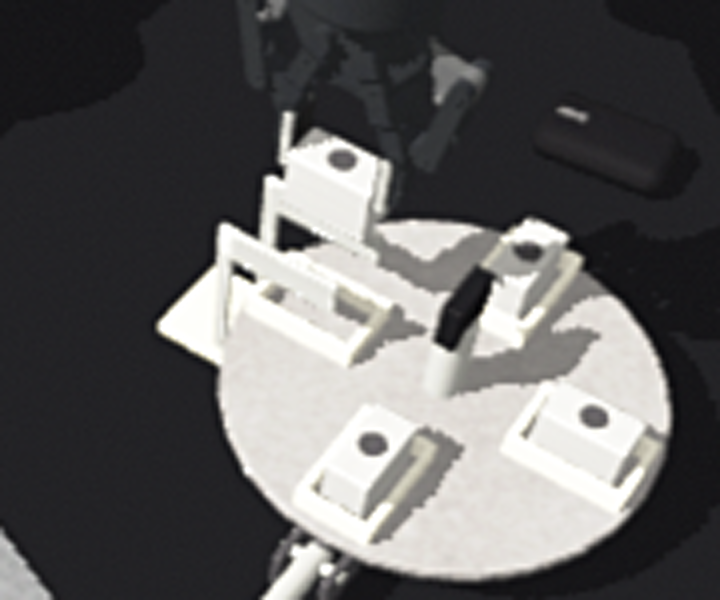

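>>> {"op": "step_arm", "data": {"commands": "0 0 0 1.5 0 0 0;0 0 0 3 0 0 0;0 0 0 4.5 0 0 0;0 0 0 5.5 0 0 0;0 0 0 6.5 0 0 0;0 0 0 7.2 0 0 0;0 0 0 7.2 0 0 0"}}

```text
time_s: 17.52
eef_pos: [488.0, 157.1, 103.2]
ee_rot: [-0.001, 0.662, 0.749, -0.001]
force: [-0.7, 0.1, -1.2]
grip_width: 0.619
grip_force: 48.4
```

>>> {"op": "step_arm", "data": {"commands": "0 0 0 0.4 0 0 0;0 0 0 0.8 0 0 0;0 0 0 1.2 0 0 0;0 0 0 1.5 0 0 0;0 0 0 1.6 0 0 0;0 0 0 1.6 0 0 0"}}

```text
time_s: 18.02
eef_pos: [488.4, 157.6, 88.1]
ee_rot: [-0.0, 0.662, 0.75, -0.0]
force: [-1.0, -0.2, -1.8]
grip_width: 0.62
grip_force: 48.4
```

>>> {"op": "step_arm", "data": {"commands": "0 0 0 0.1 0 0 0;0 0 0 0.15 0 0 0;0 0 0 0.2 0 0 0;0 0 0 0.2 0 0 0;0 0 0 0.2 0 0 0"}}

```text
time_s: 18.43
eef_pos: [488.6, 157.6, 86.5]
ee_rot: [0.0, 0.662, 0.75, 0.0]
force: [-0.7, 1.0, -0.3]
grip_width: 0.619
grip_force: 48.5
```

>>> {"op": "step_arm", "data": {"commands": "0 0 0 0.06 0 0 0;0 0 0 0.1 0 0 0;0 0 0 0.1 0 0 0"}}

```text
time_s: 18.68
eef_pos: [488.6, 157.6, 86.4]
ee_rot: [0.0, 0.662, 0.75, 0.0]
force: [-4.9, -1.6, 11.2]
grip_width: 0.622
grip_force: 49.8
```

>>> {"op": "step_arm", "data": {"commands": "0.85 0 0 -0.1 0 0 0;0.85 0 0 -0.1 0 0 0;0.85 0 0 -0.1 0 0 0;0.85 0 0 -0.1 0 0 0;0.85 0 0 -1 0 0 0;0.85 0 0 -3 0 0 0;0.85 0 0 -6 0 0 0;0.85 0 0 -9 0 0 0;0.85 0 0 -11 0 0 0;0.85 0 0 -11 0 0 0"}}

```text
time_s: 19.52
eef_pos: [490.1, 157.8, 200.1]
ee_rot: [0.003, 0.662, 0.75, 0.003]
force: [0.4, -0.8, 0.9]
grip_width: 0.848
grip_force: 0.0
```

Run:
```python
from cheek import *
go(605.4,-51.3,125,7.3)
ims={c:capture(c)[:,:,::-1].copy() for c in("scene","top")}
for c in ims: cv2.imwrite(f"pics/{c}6.png",ims[c])
for c in ims:
  print(c,[(round(x["score"],2),at_z(c,x["xy"],52)[:2].round(1)) for x in spot_point(c,"block")[:3]],[(round(x["score"],2),at_z(c,x["xy"],36)[:2].round(1)) for x in spot_point(c,"lever_grip")[:1]])
  g=cv2.cvtColor(ims[c],6)
  for k in range(4):
        a0=np.radians(-172.7+90*k); p=proj(c,[*(ax+90*np.array([np.cos(a0),np.sin(a0)])),88])
        u,v=np.round(p).astype(int); w=g[v-7:v+8,u-7:u+8]; m=(w<110).astype(np.uint8)
        n,l,st,ce=cv2.connectedComponentsWithStats(m)
        for i in range(1,n):
            q=at_z(c,ce[i]+[u-7,v-7],88)[:2]-ax
            if 10<st[i,4]<60: print(c,k,st[i,4],((np.degrees(np.arctan2(q[1],q[0]))-90*k+180)%360).round(1),np.linalg.norm(q).round(1))
```

```text
shift [-22.17   8.79   7.59] turn [array([ 0.008,  0.   , -0.003]), array([ 1.000e-03, -1.300e-02,  3.138e+00])] j6 -0.04 pos [490.1 157.8 200.1]
scene [(0.79, array([480.9, 169.3]))] [(0.58, array([598.1, -49.5]))]
scene 1 22 7.2 90.1
scene 2 22 7.5 90.2
scene 3 16 7.5 90.2
top [(0.64, array([487.7, 160.1]))] []
top 0 42 8.5 88.2
top 1 24 8.3 90.1
top 2 22 7.6 90.8
```

>>> {"op": "step_arm", "data": {"commands": "0.6 -3 1.2 0 0 0 0;0.6 -6 2.4 0 0 0 0;0.6 -9.5 3.8 0 0 0 0;0.6 -13 5.2 0 0 0 0;0.6 -16.5 6.6 0 0 0 0;0.6 -20 8 1 0 0 0;0.6 -22.1 8.8 3 0 0 0;0.6 -22.1 8.8 6 0 0 0;0.6 -22.1 8.8 8 0 0 0;0.6 -22.1 8.8 8 0 0 0;0.6 -22.1 8.8 8 0 0 0"}}

```text
time_s: 20.73
eef_pos: [602.7, -50.7, 114.5]
ee_rot: [-0.001, 0.662, 0.75, -0.001]
force: [-0.3, 1.2, 0.6]
grip_width: 0.6
grip_force: 0.0
```

Run:
```python
from cheek import *
go(605.4,-51.3,33,7.3)
capture("top");capture("scene")
for c in("top","scene"): print(c,[(round(x["score"],2),at_z(c,x["xy"],36)[:2].round(1)) for x in spot_point(c,"lever_grip")[:1]])
im=cv2.imread("pics/top3.png")
for z in(2,):print(at_z("top",(0,0),0)) if 0 else None
```

```text
shift [-0.1   0.27  8.15] turn [array([-0.002, -0.001, -0.003]), array([-2.000e-03,  4.000e-03,  3.138e+00])] j6 -0.4 pos [602.7 -50.7 114.5]
top []
scene [(0.54, array([589.1, 149.7]))]
```

>>> {"op": "step_arm", "data": {"commands": "0.6 -0.1 0.3 3 0 0 0;0.6 -0.1 0.3 6 0 0 0;0.6 -0.1 0.3 7.6 0 0 0;0.6 -0.1 0.3 8.1 0 0 0;0.6 -0.1 0.3 8.1 0 0 0;0 -0.1 0.3 8.1 0 0 0;0 -0.1 0.3 8.1 0 0 0;0 -0.1 0.3 8.1 0 0 0;0 -0.1 0.3 8.1 0 0 0;0 -0.1 0.3 8.1 0 0 0;0 -0.1 0.3 8.1 0 0 0;0 -0.1 0.3 8.1 0 0 0", "newtons": 35}}

```text
time_s: 21.93
eef_pos: [606.0, -51.8, 35.7]
ee_rot: [0.0, 0.662, 0.75, -0.0]
force: [-5.4, -1.1, 5.1]
grip_width: 0.175
grip_force: 34.0
```

>>> {"op": "step_arm", "data": {"commands": "0 0.05 0 -0.6 0 0 0;0 0.15 0 -1.2 0 0 0;0 0.36 0 -2 0 0 0;0 0.64 0 -2.8 0 0 0;0 0.99 0 -3.5 0 0 0;0 1.3 0 -4 0 0 0;0 1.42 0 -4.2 0 0 0;0 1.42 0 -4.2 0 0 0;0 1.42 0 -4.2 0 0 0"}}

```text
time_s: 22.68
eef_pos: [604.1, -36.8, 76.7]
ee_rot: [-0.001, 0.662, 0.75, -0.0]
force: [-5.9, 2.2, -1.6]
grip_width: 0.168
grip_force: 34.8
```

>>> {"op": "step_arm", "data": {"commands": "0 0.05 0 -0.1 0 0 0;0 0.12 0 -0.2 0 0 0;0 0.2 0 -0.35 0 0 0;0 0.2 0 -0.35 0 0 0;0 0.2 0 -0.35 0 0 0"}}

```text
time_s: 23.1
eef_pos: [603.8, -34.8, 79.5]
ee_rot: [-0.001, 0.662, 0.75, -0.0]
force: [-5.3, 2.7, -8.4]
grip_width: 0.17
grip_force: 34.3
```

>>> {"op": "step_arm", "data": {"commands": "0 0.05 0 -0.15 0 0 0;0 0.1 0 -0.3 0 0 0;0 0.1 0 -0.3 0 0 0;0 0.1 0 -0.3 0 0 0"}}

```text
time_s: 23.43
eef_pos: [603.5, -33.5, 81.9]
ee_rot: [-0.001, 0.662, 0.75, -0.0]
force: [-3.1, 4.3, -13.6]
grip_width: 0.169
grip_force: 35.1
```

>>> {"op": "step_arm", "data": {"commands": "0.6 0 0 0 0 0 0;0.6 0 0 0 0 0 0;0.6 0 0 0 0 0 0;0.6 0 0 0 0 0 0;0.6 0 0 -2 0 0 0;0.6 0 0 -5 0 0 0;0.6 0 0 -9 0 0 0;0.6 -4 0 -12 0 0 0;0.6 -8 0 -12 0 0 0;0.6 -12 0 -12 0 0 0;0.6 -16 0 -12 0 0 0;0.6 -20 0 -12 0 0 0;0.6 -24 0 -12 0 0 0;0.6 -24 0 -12 0 0 0;0.6 -24 0 -12 0 0 0"}}

```text
time_s: 24.68
eef_pos: [633.6, -274.9, 202.6]
ee_rot: [0.0, 0.663, 0.749, 0.0]
force: [0.4, -0.3, -0.5]
grip_width: 0.598
grip_force: 0.0
```

Run:
```python
from cheek import *
ims={c:capture(c)[:,:,::-1].copy() for c in("scene","top")}
for c in ims: cv2.imwrite(f"pics/{c}7.png",ims[c])
for c in ims:
  print(c,[(round(x["score"],2),at_z(c,x["xy"],52)[:2].round(1)) for x in spot_point(c,"block")[:1]],[(round(x["score"],2),at_z(c,x["xy"],76)[:2].round(1)) for x in spot_point(c,"lever_grip")[:1]])
  g=cv2.cvtColor(ims[c],6)
  for k in range(4):
        a0=np.radians(-172.7+90*k); p=proj(c,[*(ax+90*np.array([np.cos(a0),np.sin(a0)])),88])
        u,v=np.round(p).astype(int); w=g[v-7:v+8,u-7:u+8]; m=(w<110).astype(np.uint8)
        n,l,st,ce=cv2.connectedComponentsWithStats(m)
        for i in range(1,n):
            q=at_z(c,ce[i]+[u-7,v-7],88)[:2]-ax
            if 10<st[i,4]<60: print(c,k,st[i,4],((np.degrees(np.arctan2(q[1],q[0]))-90*k+180)%360).round(1),np.linalg.norm(q).round(1))
b=cv2.resize(np.hstack([ims["scene"][90:220,255:395],cv2.imread("pics/scene0.png")[90:220,255:395]]),None,fx=2.8,fy=2.8,interpolation=2)
t=cv2.resize(np.hstack([ims["top"][130:240,80:250],cv2.imread("pics/top0.png")[130:240,80:250]]),(b.shape[1],230),interpolation=2)
cv2.imwrite("pics/i.png",np.vstack([b,t]));print(b.shape)
```

```text
scene [(0.62, array([480.3, 167.3]))] [(0.5, array([597.2, -35.7]))]
scene 1 24 7.4 90.5
scene 2 40 7.8 89.3
scene 3 32 7.8 90.3
top [] [(0.76, array([606.3, -37. ]))]
top 1 24 8.3 90.1
top 2 49 7.4 91.0
top 3 56 7.2 90.1
(364, 784, 3)
```

View pics/i.png

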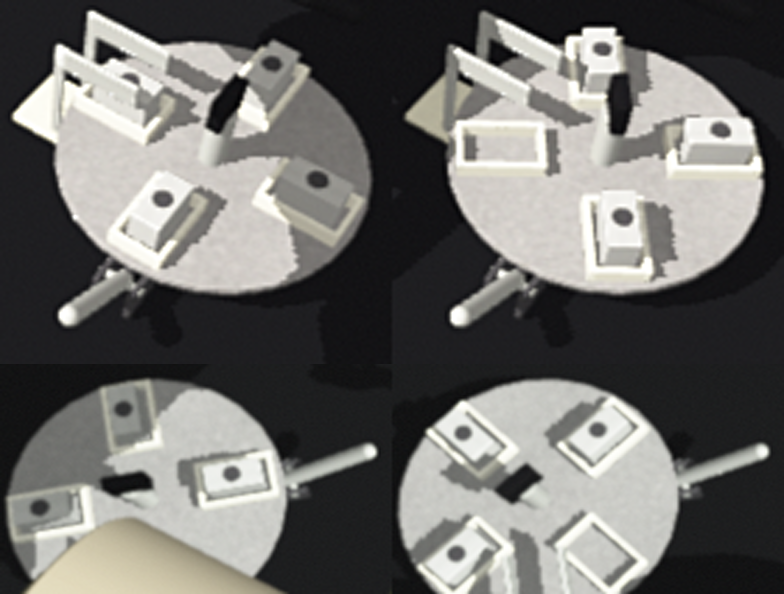

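Run:
```python
from cheek import *
d=np.array([np.cos(np.radians(-82.7)),np.sin(np.radians(-82.7))])
P=lambda f:[*(ax+d*(140+96*np.cos(f))),30+96*np.sin(f)]
for c in("scene","top"):
    print(c,"pred .6/.55/.5",[proj(c,P(f)).round(1) for f in(.6,.55,.5)])
    A,B=[cv2.cvtColor(cv2.imread(f"pics/{c}{k}.png"),6).astype(np.float32) for k in(0,7)]
    u,v=np.round(proj(c,P(.6))).astype(int)
    for I in(A,B):
        w=I[v-7:v+8,u-7:u+8]; m=(w>110).astype(np.uint8); q=np.argwhere(m)+[v-7,u-7]; print(q.min(0),q.max(0),q.mean(0).round(2))
    print(cv2.phaseCorrelate(A[v-10:v+10,u-10:u+10].copy(),B[v-10:v+10,u-10:u+10].copy(),cv2.createHanningWindow((20,20),5)))
print(sense()["time_s"])
```

```text
scene pred .6/.55/.5 [array([279.5, 202.2]), array([278.7, 204.1]), array([277.9, 205.9])]
[195 276] [206 286] [200.72 281.17]
[195 276] [205 286] [200.35 281.21]
((0.25811116699622083, -0.43613220782945916), 0.938348394036293)
top pred .6/.55/.5 [array([238.8, 171.9]), array([240. , 172.2]), array([241.1, 172.5])]
[168 232] [178 243] [172.54 237.04]
[168 232] [178 243] [172.49 237.06]
((-0.16141005824174215, 0.033990880071481655), 0.953509152084589)
24.9833
```

```bash
python3 -c "
from h import *
print(finish_job())"
```

```text
the job is handed in; nothing more can be done
None
```

The job is handed in at about 25 s on the robot's clock: the tray stands within about half a degree of the chute, the block is in the pocket after its set-down on the mat, and the brake lever is back up, judged from the cameras and contact forces since `finish_job()` gave no verdict.

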